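# Tip the tall model box out of the rack and stand it in the work tray

### The job

Three storage boxes for plaster casts stand packed side by side in the small rack. Take the tall one by its top, tip the top out toward the open front of the rack until its back clears the flange that holds it down, then draw it out and stand it upright in the empty metal tray, setting it down rather than dropping it. Leave the two short boxes standing in their places in the rack.

Things in the scene. Friction and masses are not known exactly. Their poses are not given: they have to be found in the camera images.
- tall_box: Tall white plastic box; its place in the row varies. Origin: centre of underside; x front to back (labelled front faces -x), y across its thickness, z up. 38 thick (y). Lower body 60 deep (x -30..30), 85 high; on it a neck, flush with the front (x -30..8, full thickness), up to z 135: 50 mm stand free above the short boxes; grip it there across y. Lean it out 15-25 degrees. 0.11-0.23 kg.
- rack: Fixed grey metal rack, three boxes abreast (pitch 39.5, 1.5 mm apart). Origin: centre of underside, axes as the boxes'. Floor 6 thick; front lip 8 above it, 2 mm before the boxes. A steel flange on the back panel juts over the row (z 103..111, x 20..37), 12 mm above the rear shoulders: it blocks a straight lift; a 9 degree lean clears it; draw out along the lean. End walls 40 high, 111 at x>3.
- short_box_a: White plastic box in the rack, 60 deep (x) x 38 thick (y) x 85 mm high, without a neck. Origin: centre of its underside, z up, x from front to back. Stays in the rack.
- short_box_b: The same as short_box_a, in another place of the row. Stays in the rack.
- tray: Shallow open aluminium tray, empty, fixed to the bench: 160 (x) x 140 (y) x 16 mm high outside, walls and floor 4 mm thick. Origin: centre of its underside (on the bench); the inner floor is 4 mm above it.
Mind the look-alikes: they are no part of the job. Leave any turquoise look-alike of the tall_box alone.

How it is judged:
By the outcome, as a careful person would: the job done as asked, in the order asked, and still so for the second after the job is handed in, with the robot touching nothing.
It also fails if it takes over 42 s, if anything falls off the work surface, if the arm or the gripper's body presses on something with over 40 N, if the wrist force passes 120 N, or if a joint passes its speed limit or range.

### The arm

A 6-joint arm with a two-finger parallel gripper is mounted at the origin on a cart in front of the work surface, level with it; the furniture and walls round the work are solid. World frame = base frame: x ahead of the robot, y to its left, z up, the work surface at z = 0. Lengths are in m, angles in rad, forces in N, time in s.
With the tool pointing down it reaches from about 0.35 to 0.875 m from the base axis. Payload 15.5 kg.
Tool frame: the origin (TCP) lies at the very end of the fingers, on their centre line; the grasp point (between the pads) lies 19 mm behind it; z points along the fingers, y is the line along which they close (so a half turn about z gives the same grasp; the last joint's range is limited). The gripper opens to 85 mm and grips with 20 to 120 N. Pads are 22 mm wide; open, the fingers measure 114 mm over their backs; the gripper's body (76 mm by 85 mm) begins 54 mm behind the grasp point. The pads swing forward as they close: fully open they stand 13 mm farther back than shut.
Start: joints at [-1.246, 0.494, 1.345, -0, 1.302, -0.096], TCP at [0.255, -0.57, 0.231] pointing down, gripper open.
Joint ranges: [-2.91, 2.91], [-0.82, 2.16], [0.22, 2.67], [-1.22, 4.37], [0.12, 2.79], [-3.08, 3.08]. Speed limits (rad/s): [1.89, 1.89, 2.57, 3.01, 3.01, 3.01].

### API

Orientations are given as a unit quaternion [x, y, z, w].
In Python, from station import ctrl, viewer gives the robot as it stands.
- The arm moves only by the tool jog_arm, never from a script. Its argument "rows" is a list of rows, each an object of numbers: "gripper": the opening, from 0 (shut) to 1 (fully open); "tx", "ty", "tz": the shift along the tool's x, y, z in mm; "twist": the turn about the tool's z in degrees. In form: [{"gripper": .., "tx": .., "ty": .., "tz": .., "twist": ..}, ...]. A call has 1 to 20 rows; each row shifts and turns the commanded pose from where the row before left it, along the tool's axes as they then stand; what a row does not reach is not made up. A row lasts 1/8 s, in which the tool goes at most 62.5 mm and 10.7 degrees, less where a joint would pass 70% of its speed; a pose out of reach is approached as far as the arm can. A call with a gripper value outside its range is refused whole. The fingers move at their own pace and stop on an object; "squeeze" is the grip in N (left out, the last holds). Time passes only in rows, so rows that do not move let the fingers close. It gives the time, the measured TCP pose, the force, the opening and the grip force at its end, in the units of the state.
- ctrl.get_state(): the state, without advancing time (a new reading comes with each control period).
- viewer.snapshot(name): name is "scene" or "top" or "wrist"; returns (picture, depth): 384x512x3 uint8, red, green, blue; 384x512 float32, m along the optical axis (not along the pixel's ray), 0 where there is no reading.
- viewer.calibration(name): a dict with "vertical_fov" (degrees; the focal length in pixels is half the picture's height over the tangent of half this angle, whatever the lens; pixels are square), "cx", "cy" (the principal point, pixels), "k1" (the pictures are not rectified: a ray, as slopes to the right and down, at radius r is drawn at 1 + k1 r^2 times it, then the intrinsics apply), "origin" and "attitude" of the camera in the world. Camera axes: x right, y down, z forward; pixel columns grow to the right and rows downward; lengths in m; the calibration is good to about 2 mm. A picture is of the moment at which its call begins: read the wrist's pose just before it. calibration takes no time and is no camera call; for the wrist camera it gives the pose at the moment of the call.
- ctrl.sign_off(): hands the job in; it is judged then, once.
The state is a dict: "time_s": time; "joint_positions": joint angles; "joint_velocities": joint speeds; "joint_efforts": joint torques, N m; "position": TCP position; "orientation": TCP orientation; "wrist_force": force on the tool from outside, world axes, zero at the start; "moment": the same for the moment, N m; "gripper_width": opening from 0.0 (shut) to 1.0 (fully open); "gripper_force": force on a finger pad.
Only numpy, scipy, OpenCV 4.12 (cv2) and the standard library are available. Lean on these libraries where they do the work, as an engineer would, in place of code of your own. Each camera call takes 0.05 s, during which the arm holds its last target. There are 200 camera calls.

## Working session

There is one attempt and no reset: what is moved stays moved. The work goes in short steps, Python scripts to look and compute and a tool call to move; the robot and the scene stay as the last step left them, time stands still between calls to the robot, and variables do not carry over. Pictures are saved under pics/ and viewed, at most 10 in all, crops included, and the job is handed in when it is done.

Besides the shell and the picture viewer there is one more tool, called by a JSON object that holds its "api" and its "payload". jog_arm: Moves the arm, as the interface text tells. Its arguments: {"type":"object","properties":{"rows":{"type":"array","items":{"type":"object","properties":{"gripper":{"type":"number"},"tx":{"type":"number"},"ty":{"type":"number"},"tz":{"type":"number"},"twist":{"type":"number"}}}},"squeeze":{"type":"number"}},"required":["rows"]}

```bash
ls; mkdir -p pics; cat > h.py <<'E'
import numpy as np, cv2
from station import ctrl, viewer
from scipy.spatial.transform import Rotation as R
def K(c,shape=(384,512)):
    f=shape[0]/2/np.tan(np.radians(c['vertical_fov'])/2); return f
def att(c):
    a=np.array(c['attitude'],float)
    return a if a.shape==(3,3) else R.from_quat(a).as_matrix()
def ray(c,u,v):
    f=K(c); d=np.array([(u-c['cx'])/f,(v-c['cy'])/f]); s=d.copy()
    for _ in range(20): s=d/(1+c['k1']*(s@s))
    return np.array(c['origin']),att(c)@np.array([s[0],s[1],1.])
def onz(c,u,v,z):
    o,d=ray(c,u,v); return o+d*(z-o[2])/d[2]
def dep(c,u,v,D):
    o,d=ray(c,u,v); return o+d*D[int(v),int(u)]
def snap(n,fn=None):
    c=viewer.calibration(n); p,D=viewer.snapshot(n)
    if fn: cv2.imwrite('pics/'+fn,p[:,:,::-1])
    return c,p,D
E
python3 - <<'E'
from h import *
a,b=[snap(n,n+'0.png') for n in('scene','top')]
for n,(c,p,D) in zip(('scene','top'),(a,b)):
    np.savez('pics/'+n+'0.npz',p=p,D=D); print(c)
    import pickle; pickle.dump(c,open('pics/'+n+'0.pkl','wb'))
print(ctrl.get_state())
m=np.hstack([cv2.imread('pics/scene0.png'),cv2.imread('pics/top0.png')])
cv2.imwrite('pics/both.png',cv2.resize(m,(800,300),interpolation=cv2.INTER_AREA))
E
```

```text
pics
{'vertical_fov': 46.926324321589064, 'cx': 260.49787938715383, 'cy': 192.16084659825825, 'k1': -0.0014111082135840616, 'origin': array([-0.00792791,  0.65338729,  0.46709972]), 'attitude': array([-0.23999216,  0.82618904, -0.4881752 ,  0.14663014])}
{'vertical_fov': 53.545989461510786, 'cx': 249.989066465763, 'cy': 193.62754166151856, 'k1': -0.12928808471301473, 'origin': array([0.33578185, 0.02160787, 0.98393082]), 'attitude': array([ 0.71138842, -0.70167582,  0.02605899, -0.02997464])}
{'time_s': 0.1, 'joint_positions': array([-1.24551004e+00,  4.94115687e-01,  1.34603934e+00, -1.00011625e-05,
        1.30250557e+00, -9.54980952e-02]), 'joint_velocities': array([-0.00031407, -0.00065991,  0.00043695,  0.00078083,  0.00095603,
        0.00091706]), 'joint_efforts': array([ 2.77275627e-03, -8.83588958e+01, -3.84564650e+01, -1.22569004e-04,
        5.24390853e-03, -7.59461204e-05]), 'position': array([ 0.25519938, -0.57018502,  0.23077332]), 'orientation': array([ 9.77948667e-01,  2.08844727e-01, -6.60043508e-05, -5.29897203e-04]), 'wrist_force': array([-0.01842479, -0.17452693, -0.14493156]), 'moment': array([-0.05454966,  0.0402062 ,  0.01573212]), 'gripper_force': 0.0, 'gripper_width': 0.99840306277679}
```

View pics/scene0.png

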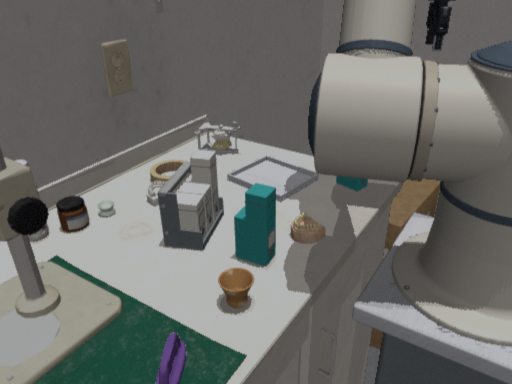

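View pics/top0.png

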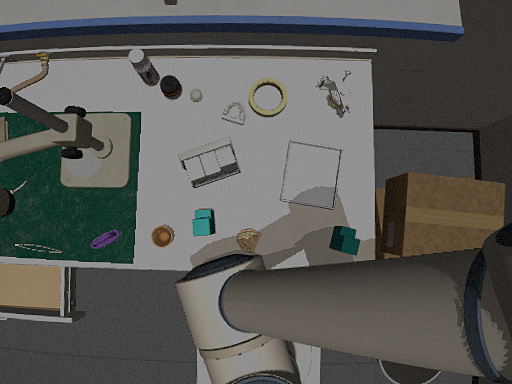

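The scene view shows the grey rack at about (195,205), with a white neck rising at its far end at (203,170). The tray is at (272,177). The top view shows the rack at (210,162) and the tray at (311,174).

Candidates for the tall box:
- White box in the rack: scene (203,170), top about (228,158).
- Turquoise box: scene (258,225), top (203,222).
- Turquoise box: scene (352,180), top (345,240).

The white one in the rack fits the description. I'll confirm that in a crop.

```bash
python3 - <<'E'
from h import *
import pickle
W={}
for n in('scene','top'):
    z=np.load(f'pics/{n}0.npz');c=pickle.load(open(f'pics/{n}0.pkl','rb'))
    p,D=z['p'],z['D']; v,u=np.mgrid[:384,:512]; f=K(c)
    q=np.stack([u.ravel(),v.ravel()],1).astype(float)
    d=(q-[c['cx'],c['cy']])/f; s=d.copy()
    for _ in range(15): s=d/(1+c['k1']*(s**2).sum(1))[:,None]
    P=(np.c_[s,np.ones(len(s))]*D.ravel()[:,None])@att(c).T+c['origin']
    W[n]=P.reshape(384,512,3); np.save(f'pics/{n}W.npy',W[n])
    P=W[n]; ok=(D>0)
    box=(slice(130,195),slice(170,250)) if n=='top' else (slice(140,255),slice(150,230))
    Q=P[box][ok[box]]
    print(n,'table z',np.median(P[200:205,150:180,2]) if n=='top' else np.median(P[250:260,190:215,2]))
    h,e=np.histogram(Q[:,2],np.arange(-.005,.17,.005)); print([(round(b,3),k) for k,b in zip(h,e) if k>15])
    for lo,hi in((.085,.097),(.104,.120),(.13,.15)):
        m=ok&(P[...,2]>lo)&(P[...,2]<hi); M=np.zeros(m.shape,np.uint8); M[box]=m[box]
        cn,_=cv2.findContours(M,0,2)
        for k in cn:
            if cv2.contourArea(k)<25: continue
            mm=np.zeros_like(M);cv2.drawContours(mm,[k],-1,1,-1); pts=P[(mm>0)&(M>0)]
            r=cv2.minAreaRect((pts[:,:2]*1000).astype(np.float32)); print(lo,cv2.boundingRect(k),np.round(np.median(pts,0),4),[np.round(x,1) for x in r])
    if n=='top':
        box=(slice(130,220),slice(270,350));m=ok&(P[...,2]>.010)&(P[...,2]<.025);M=np.zeros(m.shape,np.uint8);M[box]=m[box]
        cn,_=cv2.findContours(M,0,2);k=max(cn,key=cv2.contourArea);pts=np.array([onz(c,*x[0],.016)[:2] for x in k])
        r=cv2.minAreaRect((pts*1000).astype(np.float32));print('tray',r,cv2.boxPoints(r), 'floor',P[175,311])
A=cv2.resize(cv2.imread('pics/scene0.png')[135:255,145:235],(400,533),interpolation=2)
B=cv2.resize(cv2.imread('pics/top0.png')[125:200,170:250],(400,375),interpolation=2)
o=np.zeros((533,800,3),np.uint8);o[:,:400]=A;o[:375,400:]=B;cv2.imwrite('pics/crop1.png',o)
E
```

```text
scene table z -0.0012146544452892316
[(np.float64(-0.005), np.int64(2610)), (np.float64(0.0), np.int64(589)), (np.float64(0.005), np.int64(381)), (np.float64(0.01), np.int64(422)), (np.float64(0.015), np.int64(379)), (np.float64(0.02), np.int64(507)), (np.float64(0.025), np.int64(297)), (np.float64(0.03), np.int64(217)), (np.float64(0.035), np.int64(221)), (np.float64(0.04), np.int64(157)), (np.float64(0.045), np.int64(137)), (np.float64(0.05), np.int64(146)), (np.float64(0.055), np.int64(141)), (np.float64(0.06), np.int64(154)), (np.float64(0.065), np.int64(143)), (np.float64(0.07), np.int64(148)), (np.float64(0.075), np.int64(144)), (np.float64(0.08), np.int64(144)), (np.float64(0.085), np.int64(552)), (np.float64(0.09), np.int64(415)), (np.float64(0.095), np.int64(111)), (np.float64(0.1), np.int64(142)), (np.float64(0.105), np.int64(326)), (np.float64(0.11), np.int64(201)), (np.float64(0.115), np.int64(63)), (np.float64(0.12), np.int64(66)), (np.float64(0.125), np.int64(66)), (np.float64(0.13), np.int64(64)), (np.float64(0.135), np.int64(130)), (np.float64(0.14), np.int64(94))]
0.
[... 957 characters left out ...]
7)), (np.float64(0.11), np.int64(251)), (np.float64(0.135), np.int64(131)), (np.float64(0.14), np.int64(156))]
0.085 (183, 145, 47, 36) [0.4738 0.1403 0.0902] [array([479.1, 126.3]), array([ 53.8, 118.8]), np.float64(19.7)]
0.104 (178, 137, 56, 31) [0.5102 0.1347 0.1102] [array([502.5, 131.8]), array([ 34.3, 128.1]), np.float64(19.8)]
0.13 (215, 146, 21, 22) [0.4849 0.0837 0.1402] [array([485.9,  83.4]), array([38.2, 37.8]), np.float64(19.9)]
tray ((465.90240478515625, -129.87965393066406), (141.6640167236328, 160.77548217773438), 81.28150939941406) [[ 375.70685 -187.70804]
 [ 534.6246  -212.07837]
 [ 556.09796  -72.05127]
 [ 397.18024  -47.68094]] floor [ 0.46421265 -0.13027278  0.0048514 ]
```

View pics/crop1.png

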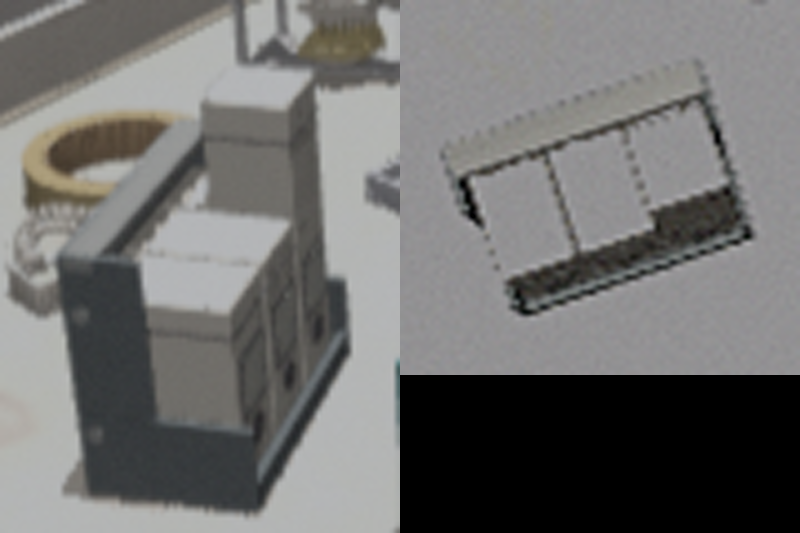

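The crop confirms it. The white box with a neck sits at the right-hand (‑y) end of the row, and its neck top measures z≈0.140 in both views, against 0.141 given. I put the neck centre at about (0.485, 0.085) and the rack yaw at about 19.8°. The turquoise boxes stand outside the rack, so I'll leave them. Next I go above the neck.

{"api": "jog_arm", "payload": {"rows": [{"tz": -30},{"tx": 39.7,"ty": -42},{"tx": 39.7,"ty": -42},{"tx": 39.7,"ty": -42},{"tx": 39.7,"ty": -42},{"tx": 39.7,"ty": -42},{"tx": 39.7,"ty": -42},{"tx": 39.7,"ty": -42},{"tx": 39.7,"ty": -42},{"tx": 39.7,"ty": -42},{"tx": 39.7,"ty": -42},{"tx": 39.7,"ty": -42},{"tx": 39.7,"ty": -42},{"twist": 4.3,"gripper": 1},{}], "squeeze": 25}}

```text
invalid input at $.rows[0]: expected keys gripper, tx, ty, tz, twist
```

```bash
cat >> h.py <<'E'
def cloud(c,D):
    v,u=np.mgrid[:384,:512]; q=np.stack([u.ravel(),v.ravel()],1).astype(float)
    d=(q-[c['cx'],c['cy']])/K(c); s=d.copy()
    for _ in range(15): s=d/(1+c['k1']*(s**2).sum(1))[:,None]
    return ((np.c_[s,np.ones(len(s))]*D.ravel()[:,None])@att(c).T+c['origin']).reshape(384,512,3)
def st():
    s=ctrl.get_state(); r=R.from_quat(s['orientation']).as_matrix()
    print('t',round(s['time_s'],2),'p',np.round(s['position']*1000,1),'yaw',round(np.degrees(np.arctan2(r[1,0],r[0,0])),2),'zax',np.round(r[:,2],3),'F',np.round(s['wrist_force'],1),'M',np.round(s['moment'],2),'g',round(s['gripper_width'],3),round(s['gripper_force'],1))
    return s,r
E
python3 - <<'E'
from h import *
st(); c,p,D=snap('wrist','wrist1.png'); P=cloud(c,D); print(c['origin'],att(c)[:,2])
for lo,hi in((.13,.15),(.085,.097),(.105,.118)):
    m=((D>0)&(P[...,2]>lo)&(P[...,2]<hi)&(abs(P[...,0]-.485)<.09)&(abs(P[...,1]-.12)<.09)).astype(np.uint8)
    m=cv2.morphologyEx(m,cv2.MORPH_OPEN,np.ones((5,5)))
    cn,_=cv2.findContours(m,0,2)
    for k in cn:
        if cv2.contourArea(k)<150: continue
        z=np.median(P[m>0][:,2]); q=np.array([onz(c,*x[0],z)[:2] for x in k])
        print(lo,cv2.boundingRect(k),round(z,4),cv2.minAreaRect((q*1000).astype(np.float32)))
E
```

```text
t 0.1 p [ 255.2 -570.2  230.8] yaw 24.11 zax [-0.     0.001 -1.   ] F [-0.  -0.2 -0.1] M [-0.05  0.04  0.02] g 0.998 0.0
[ 0.32742321 -0.53947273  0.37306406] [-0.27764713 -0.12420154 -0.95262062]
```

View pics/wrist1.png

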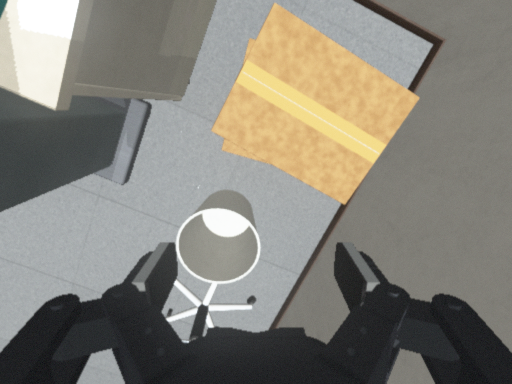

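The move was refused because every row needs all five keys. This picture only shows the floor and bin at the start pose. I'll resend with full rows.

{"api": "jog_arm", "payload": {"rows": [{"gripper": 1,"tx": 0,"ty": 0,"tz": -30,"twist": 0},{"gripper": 1,"tx": 39.7,"ty": -42,"tz": 0,"twist": 0},{"gripper": 1,"tx": 39.7,"ty": -42,"tz": 0,"twist": 0},{"gripper": 1,"tx": 39.7,"ty": -42,"tz": 0,"twist": 0},{"gripper": 1,"tx": 39.7,"ty": -42,"tz": 0,"twist": 0},{"gripper": 1,"tx": 39.7,"ty": -42,"tz": 0,"twist": 0},{"gripper": 1,"tx": 39.7,"ty": -42,"tz": 0,"twist": 0},{"gripper": 1,"tx": 39.7,"ty": -42,"tz": 0,"twist": 0},{"gripper": 1,"tx": 39.7,"ty": -42,"tz": 0,"twist": 0},{"gripper": 1,"tx": 39.7,"ty": -42,"tz": 0,"twist": 0},{"gripper": 1,"tx": 39.7,"ty": -42,"tz": 0,"twist": 0},{"gripper": 1,"tx": 39.7,"ty": -42,"tz": 0,"twist": 0},{"gripper": 1,"tx": 39.7,"ty": -42,"tz": 0,"twist": 0},{"gripper": 1,"tx": 0,"ty": 0,"tz": 0,"twist": 4.3},{"gripper": 1,"tx": 0,"ty": 0,"tz": 0,"twist": 0}], "squeeze": 25}}

```text
time_s: 2.02
position: [0.4841, 0.0846, 0.261]
orientation: [0.985, 0.173, -0.0, 0.0]
wrist_force: [0.1, -0.5, -0.3]
gripper_width: 1.0
gripper_force: 0.0
```

```bash
cat > look.py <<'E'
from h import *
import sys
st(); c,p,D=snap('wrist',sys.argv[1]); P=cloud(c,D); print(c['origin'],att(c)[:,2])
for lo,hi in((.13,.15),(.085,.097),(.105,.118)):
    m=((D>0)&(P[...,2]>lo)&(P[...,2]<hi)&(abs(P[...,0]-.485)<.09)&(abs(P[...,1]-.12)<.09)).astype(np.uint8)
    m=cv2.morphologyEx(m,cv2.MORPH_OPEN,np.ones((5,5)))
    cn,_=cv2.findContours(m,0,2)
    for k in cn:
        if cv2.contourArea(k)<150: continue
        z=np.median(P[m>0][:,2]); q=np.array([onz(c,*x[0],z)[:2] for x in k])
        print(lo,cv2.boundingRect(k),round(z,4),cv2.minAreaRect((q*1000).astype(np.float32)))
E
python3 look.py wrist2.png
```

```text
t 2.02 p [484.1  84.6 261. ] yaw 19.89 zax [-0.001 -0.    -1.   ] F [ 0.1 -0.5 -0.3] M [-0.02  0.01  0.  ] g 1.0 0.0
[0.55848275 0.11017292 0.40327892] [-0.28628644 -0.10452189 -0.95242598]
0.13 (238, 164, 38, 37) 0.1405 ((489.20855712890625, 83.70726776123047), (37.517677307128906, 37.509586334228516), 19.90465545654297)
0.085 (240, 149, 33, 9) 0.0905 ((508.97454833984375, 91.16138458251953), (9.280658721923828, 37.11867904663086), 19.913280487060547)
0.085 (169, 149, 70, 38) 0.0905 ((471.8408203125, 142.15670776367188), (44.37798309326172, 79.78128814697266), 19.90747833251953)
0.105 (160, 132, 119, 19) 0.1104 ((510.73760986328125, 133.75564575195312), (19.026973724365234, 126.09829711914062), 19.921173095703125)
```

View pics/wrist2.png

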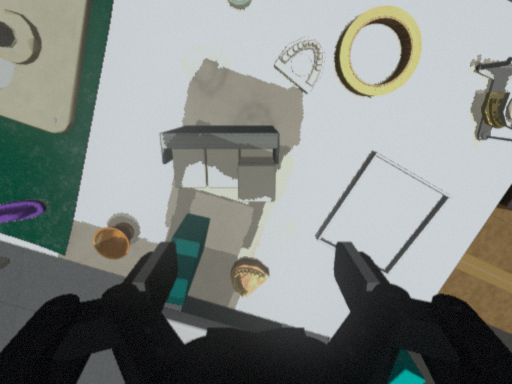

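The picture shows the neck at (257,182) between the fingers, and the tray at (380,212). The neck top is at z=0.1405. Sideways the views agree to about 2 mm, so I'll shift 1.3 mm, go down with the fingers open, and look from close by.

{"api": "jog_arm", "payload": {"rows": [{"gripper": 1,"tx": 0,"ty": 1.3,"tz": 40,"twist": 0},{"gripper": 1,"tx": 0,"ty": 0,"tz": 40,"twist": 0},{"gripper": 1,"tx": 0,"ty": 0,"tz": 35,"twist": 0},{"gripper": 1,"tx": 0,"ty": 0,"tz": 25,"twist": 0},{"gripper": 1,"tx": 0,"ty": 0,"tz": 15,"twist": 0},{"gripper": 1,"tx": 0,"ty": 0,"tz": 0,"twist": 0},{"gripper": 1,"tx": 0,"ty": 0,"tz": 0,"twist": 0}], "squeeze": 25}}

```text
time_s: 2.95
position: [0.485, 0.0825, 0.1069]
orientation: [0.985, 0.172, 0.0, 0.0]
wrist_force: [-0.7, 0.6, 0.5]
gripper_width: 1.001
gripper_force: 0.0
```

```bash
python3 look.py wrist3.png
```

```text
t 2.95 p [485.   82.5 106.9] yaw 19.8 zax [ 0.001  0.    -1.   ] F [-0.7  0.6  0.5] M [-0.01  0.    0.07] g 1.001 0.0
[0.5592871  0.10790889 0.24927613] [-0.28519771 -0.10391737 -0.95281869]
0.13 (339, 249, 45, 56) 0.1405 ((503.7088928222656, 40.63378143310547), (25.199451446533203, 24.384862899780273), 67.43961334228516)
0.13 (127, 248, 46, 58) 0.1405 ((473.4060363769531, 123.95947265625), (24.40465545654297, 25.956958770751953), 62.076961517333984)
0.13 (211, 229, 83, 79) 0.1405 ((490.56719970703125, 84.50080871582031), (41.566158294677734, 37.36261749267578), 19.7984561920166)
0.085 (86, 193, 136, 62) 0.0905 ((469.68798828125, 142.67628479003906), (42.36933898925781, 83.83914947509766), 19.8078670501709)
0.085 (223, 192, 61, 14) 0.0905 ((507.1762390136719, 90.47545623779297), (8.495640754699707, 37.30625534057617), 19.80829620361328)
0.105 (220, 210, 67, 9) 0.1105 ((505.2467041015625, 89.63156127929688), (4.743101119995117, 36.48783493041992), 19.802331924438477)
0.105 (56, 160, 243, 62) 0.1105 ((504.2477722167969, 131.16915893554688), (34.20073318481445, 126.59654235839844), 19.988689422607422)
```

View pics/wrist3.png

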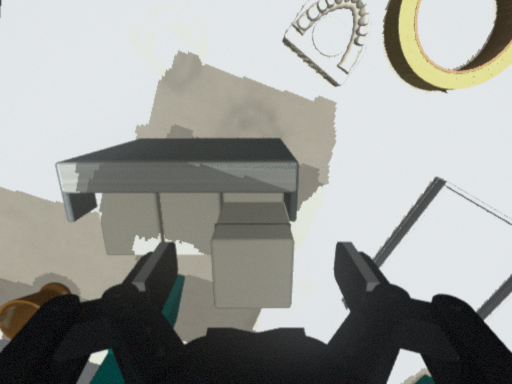

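The neck spans columns 211–293 (mid 252), while the fingers' inner faces are at 176 and 335 (mid 255.5). The gripper is therefore about 1.3 mm too far to ‑y. I'll correct that and close gently.

{"api": "jog_arm", "payload": {"rows": [{"gripper": 1,"tx": 0,"ty": -1.3,"tz": 0,"twist": 0},{"gripper": 0.3,"tx": 0,"ty": 0,"tz": 0,"twist": 0},{"gripper": 0.3,"tx": 0,"ty": 0,"tz": 0,"twist": 0},{"gripper": 0.3,"tx": 0,"ty": 0,"tz": 0,"twist": 0},{"gripper": 0.3,"tx": 0,"ty": 0,"tz": 0,"twist": 0},{"gripper": 0.3,"tx": 0,"ty": 0,"tz": 0,"twist": 0},{"gripper": 0.3,"tx": 0,"ty": 0,"tz": 0,"twist": 0}], "squeeze": 25}}

```text
time_s: 3.88
position: [0.4844, 0.0842, 0.1064]
orientation: [0.985, 0.172, 0.0, -0.0]
wrist_force: [-1.0, -0.5, 5.6]
gripper_width: 0.439
gripper_force: 27.6
```

```bash
python3 look.py wrist4.png
```

```text
t 3.88 p [484.4  84.2 106.4] yaw 19.81 zax [ 0.  0. -1.] F [-1.  -0.5  5.6] M [ 0.05  0.19 -0.02] g 0.439 27.6
[0.55866945 0.10957679 0.24871718] [-0.285698   -0.10396236 -0.95266389]
0.13 (188, 230, 136, 79) 0.1405 ((490.25140380859375, 84.70581817626953), (41.47246551513672, 61.78816604614258), 19.79082489013672)
0.085 (226, 193, 61, 13) 0.0905 ((506.9584045410156, 90.37757873535156), (7.826825141906738, 37.09484100341797), 19.818500518798828)
0.085 (89, 193, 135, 62) 0.0905 ((469.9146423339844, 142.41387939453125), (42.241477966308594, 82.72856903076172), 19.818349838256836)
0.105 (222, 211, 68, 9) 0.1105 ((504.67425537109375, 89.86624145507812), (4.737569332122803, 36.89948654174805), 19.814678192138672)
0.105 (58, 160, 245, 62) 0.1105 ((504.26202392578125, 131.19883728027344), (34.08125686645508, 126.58911895751953), 19.94757652282715)
```

Gripped at 37.3 mm with little side load. Now I tip it: I pull the top toward the front along the arc about the lower front edge, which the lip stops, and the neck pivots in the pads.

{"api": "jog_arm", "payload": {"rows": [{"gripper": 0.3,"tx": -3.8,"ty": 0,"tz": -0.3,"twist": 0},{"gripper": 0.3,"tx": -3.8,"ty": 0,"tz": -0.3,"twist": 0},{"gripper": 0.3,"tx": -3.8,"ty": 0,"tz": -0.3,"twist": 0},{"gripper": 0.3,"tx": -3.8,"ty": 0,"tz": -0.2,"twist": 0},{"gripper": 0.3,"tx": -3.8,"ty": 0,"tz": 0,"twist": 0},{"gripper": 0.3,"tx": 0,"ty": 0,"tz": 0,"twist": 0}], "squeeze": 25}}

```text
time_s: 4.68
position: [0.466, 0.0776, 0.1074]
orientation: [0.985, 0.172, -0.0, 0.0]
wrist_force: [1.0, -0.1, 1.0]
gripper_width: 0.436
gripper_force: 27.1
```

```bash
cat > lean.py <<'E'
# lean of the neck from the plane of its top (wrist depth), and scene picture
from h import *
import sys
s,r=st(); c,p,D=snap('wrist',sys.argv[1]); P=cloud(c,D); t=s['position']
L=(P-t)@np.array([r[:,0],-r[:,1],-r[:,2]]).T   # tool-aligned: x back, y, z up from the TCP
m=(D>0)&(L[...,2]>-.01)&(L[...,2]<.05)&(abs(L[...,1])<.015)&(L[...,0]>-.03)&(L[...,0]<.06)
n=np.zeros(D.shape); Q=L[m]
print(len(Q)); b=np.round(Q[:,0]*1000/4)*4
for k in np.unique(b):
    z=Q[b==k,2]*1000; print(int(k),len(z),np.round(np.percentile(z,[10,50,90]),1))
E
python3 lean.py wrist5.png
```

```text
t 4.67 p [466.   77.6 107.4] yaw 19.81 zax [-0. -0. -1.] F [ 1.  -0.1  1. ] M [-0.1  -0.33  0.03] g 0.436 27.1
8200
-16 173 [31.1 31.8 32.4]
-12 377 [31.9 32.5 33. ]
-8 382 [32.4 33.1 33.7]
-4 401 [33.  33.6 34.2]
0 418 [33.6 34.2 34.8]
4 435 [34.1 34.8 35.5]
8 464 [34.7 35.4 36. ]
12 464 [35.3 36.  36.7]
16 503 [35.9 36.6 37.3]
20 1256 [27.7 33.9 37. ]
24 1639 [ 3.1 14.9 25. ]
28 411 [-8.8 -4.8 -0.8]
32 2 [-9.9 -9.9 -9.9]
36 21 [-10.   -9.8  -9.4]
40 70 [-9.9 -9.7 -9.3]
44 201 [-9.9 -9.5 -8.8]
48 268 [-9.9 -9.3 -8.6]
52 35 [1.2 2.  2.6]
56 445 [2.6 3.3 4.1]
60 235 [2.5 3.3 4. ]
```

The top plane now slopes 4.8 mm over 32 mm, which is about 8.5°, so it pivots as intended. I'll carry on to about 18°.

{"api": "jog_arm", "payload": {"rows": [{"gripper": 0.3,"tx": -4,"ty": 0,"tz": 0,"twist": 0},{"gripper": 0.3,"tx": -4,"ty": 0,"tz": 0.2,"twist": 0},{"gripper": 0.3,"tx": -4,"ty": 0,"tz": 0.3,"twist": 0},{"gripper": 0.3,"tx": -4,"ty": 0,"tz": 0.4,"twist": 0},{"gripper": 0.3,"tx": -4,"ty": 0,"tz": 0.4,"twist": 0},{"gripper": 0.3,"tx": 0,"ty": 0,"tz": 0,"twist": 0}], "squeeze": 25}}

```text
time_s: 5.48
position: [0.447, 0.0708, 0.106]
orientation: [0.985, 0.172, -0.0, -0.0]
wrist_force: [1.2, -0.6, -1.0]
gripper_width: 0.442
gripper_force: 27.2
```

```bash
python3 lean.py wrist6.png | head -12
```

```text
t 5.47 p [447.   70.8 106. ] yaw 19.8 zax [-0.001 -0.    -1.   ] F [ 1.2 -0.6 -1. ] M [ 0.01 -0.23  0.05] g 0.442 27.2
9578
-16 146 [28.7 29.4 29.9]
-12 293 [29.7 30.3 31.1]
-8 331 [31.  31.7 32.4]
-4 329 [32.3 33.  33.6]
0 361 [33.5 34.3 35. ]
4 380 [34.9 35.6 36.3]
8 409 [36.1 36.9 37.6]
12 418 [37.4 38.2 38.9]
16 522 [38.6 39.3 40. ]
20 1309 [29.9 34.8 38.9]
```

Lean is now about 17.7°. I'll firm the grip so the lean holds and draw out along it, slowly at first.

{"api": "jog_arm", "payload": {"rows": [{"gripper": 0.3,"tx": 0,"ty": 0,"tz": 0,"twist": 0},{"gripper": 0.3,"tx": 0,"ty": 0,"tz": 0,"twist": 0},{"gripper": 0.3,"tx": -1.6,"ty": 0,"tz": -5,"twist": 0},{"gripper": 0.3,"tx": -1.6,"ty": 0,"tz": -5,"twist": 0},{"gripper": 0.3,"tx": -1.6,"ty": 0,"tz": -5,"twist": 0},{"gripper": 0.3,"tx": -1.6,"ty": 0,"tz": -5,"twist": 0},{"gripper": 0.3,"tx": 0,"ty": 0,"tz": 0,"twist": 0}], "squeeze": 50}}

```text
time_s: 6.4
position: [0.4417, 0.0687, 0.1265]
orientation: [0.985, 0.172, 0.0, 0.0]
wrist_force: [1.0, -0.3, -0.4]
gripper_width: 0.436
gripper_force: 56.0
```

```bash
python3 lean.py wrist7.png | head -12
```

```text
t 6.4 p [441.7  68.7 126.5] yaw 19.81 zax [ 0.001  0.    -1.   ] F [ 1.  -0.3 -0.4] M [ 0.01  0.11 -0.02] g 0.436 56.0
9557
-16 153 [28.7 29.2 29.8]
-12 302 [29.5 30.3 30.9]
-8 308 [30.8 31.5 32.3]
-4 350 [32.2 32.9 33.6]
0 357 [33.5 34.2 34.9]
4 371 [34.7 35.4 36.1]
8 405 [36.1 36.8 37.4]
12 426 [37.4 38.  38.8]
16 533 [38.4 39.2 39.9]
20 1314 [29.6 34.5 38.7]
```

The lean holds and nothing snags, so I draw it fully clear.

{"api": "jog_arm", "payload": {"rows": [{"gripper": 0.3,"tx": -2.6,"ty": 0,"tz": -8,"twist": 0},{"gripper": 0.3,"tx": -2.6,"ty": 0,"tz": -8,"twist": 0},{"gripper": 0.3,"tx": -3.2,"ty": 0,"tz": -10,"twist": 0},{"gripper": 0.3,"tx": -3.9,"ty": 0,"tz": -12,"twist": 0},{"gripper": 0.3,"tx": -4.9,"ty": 0,"tz": -15,"twist": 0},{"gripper": 0.3,"tx": -4.9,"ty": 0,"tz": -15,"twist": 0},{"gripper": 0.3,"tx": -4.9,"ty": 0,"tz": -15,"twist": 0},{"gripper": 0.3,"tx": -4.9,"ty": 0,"tz": -15,"twist": 0},{"gripper": 0.3,"tx": 0,"ty": 0,"tz": -12,"twist": 0},{"gripper": 0.3,"tx": 0,"ty": 0,"tz": 0,"twist": 0}], "squeeze": 50}}

```text
time_s: 7.7
position: [0.4121, 0.058, 0.237]
orientation: [0.985, 0.172, 0.001, 0.0]
wrist_force: [0.2, -0.5, -1.9]
gripper_width: 0.444
gripper_force: 56.1
```

```bash
python3 lean.py wrist8.png | head -12; python3 - <<'E'
from h import *
a=snap('scene','scene8.png');snap('top','top8.png')
o=np.hstack([cv2.resize(cv2.imread('pics/scene8.png')[60:260,130:330],(400,400)),cv2.resize(cv2.imread('pics/top8.png')[90:290,170:370],(400,400))]);cv2.imwrite('pics/v8.png',o)
E
```

```text
t 7.7 p [412.1  58.  237. ] yaw 19.81 zax [ 0.002  0.    -1.   ] F [ 0.2 -0.5 -1.9] M [-0.04  0.01  0.01] g 0.444 56.1
9549
-16 155 [28.5 29.3 29.7]
-12 295 [29.6 30.2 31. ]
-8 322 [30.8 31.5 32.2]
-4 328 [32.1 32.8 33.5]
0 363 [33.5 34.1 34.8]
4 379 [34.8 35.5 36.3]
8 402 [36.1 36.8 37.5]
12 435 [37.4 38.  38.7]
16 524 [38.5 39.2 39.9]
20 1301 [29.8 34.5 38.7]
```

View pics/v8.png

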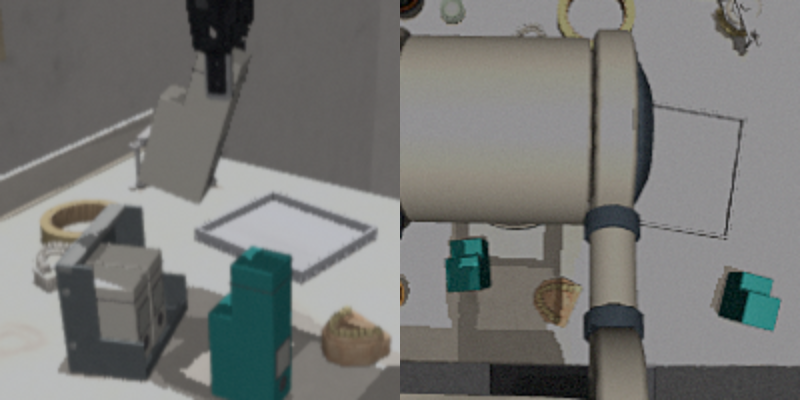

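The box is clear of the rack at a lean of about 17.5° and both short boxes are still standing in it. In the crop the tray is at (285,235) on the left and its edge at (690,170) on the right. Next I move over the tray and align the yaw with it.

{"api": "jog_arm", "payload": {"rows": [{"gripper": 0.3,"tx": -5,"ty": 14.6,"tz": 0,"twist": 0},{"gripper": 0.3,"tx": -9.6,"ty": 28.4,"tz": 0,"twist": 0},{"gripper": 0.3,"tx": -9.6,"ty": 28.4,"tz": 0,"twist": 0},{"gripper": 0.3,"tx": -9.6,"ty": 28.4,"tz": 0,"twist": 0},{"gripper": 0.3,"tx": -9.6,"ty": 28.4,"tz": 0,"twist": 0},{"gripper": 0.3,"tx": -9.6,"ty": 28.4,"tz": 0,"twist": 0},{"gripper": 0.3,"tx": -4.8,"ty": 14,"tz": 0,"twist": 0},{"gripper": 0.3,"tx": 0,"ty": 0,"tz": 0,"twist": 5},{"gripper": 0.3,"tx": 0,"ty": 0,"tz": 0,"twist": 7},{"gripper": 0.3,"tx": 0,"ty": 0,"tz": 0,"twist": 7},{"gripper": 0.3,"tx": 0,"ty": 0,"tz": 0,"twist": 6},{"gripper": 0.3,"tx": 0,"ty": 0,"tz": 0,"twist": 3.5},{"gripper": 0.3,"tx": 0,"ty": 0,"tz": 20,"twist": 0},{"gripper": 0.3,"tx": 0,"ty": 0,"tz": 30,"twist": 0},{"gripper": 0.3,"tx": 0,"ty": 0,"tz": 30,"twist": 0},{"gripper": 0.3,"tx": 0,"ty": 0,"tz": 30,"twist": 0},{"gripper": 0.3,"tx": 0,"ty": 0,"tz": 12,"twist": 0},{"gripper": 0.3,"tx": 0,"ty": 0,"tz": 0,"twist": 0}], "squeeze": 50}}

```text
time_s: 10.1
position: [0.4147, -0.1218, 0.1137]
orientation: [0.997, -0.076, -0.001, -0.0]
wrist_force: [0.5, -0.2, -0.7]
gripper_width: 0.439
gripper_force: 56.2
```

```bash
python3 lean.py wrist9.png | head -12; python3 - <<'E'
from h import *
snap('scene','scene9.png')
o=np.hstack([cv2.resize(cv2.imread('pics/scene9.png')[60:260,200:400],(400,400)),cv2.resize(cv2.imread('pics/wrist9.png'),(400,300)).copy() if 0 else np.zeros((400,1,3),np.uint8)])
w=np.zeros((400,400,3),np.uint8);w[:300]=cv2.resize(cv2.imread('pics/wrist9.png'),(400,300));cv2.imwrite('pics/v9.png',np.hstack([o[:,:400],w]))
E
```

```text
t 10.1 p [ 414.7 -121.8  113.7] yaw -8.68 zax [-0.001  0.001 -1.   ] F [ 0.5 -0.2 -0.7] M [ 0.04  0.05 -0.  ] g 0.439 56.2
9526
-16 109 [28.4 29.1 29.6]
-12 284 [29.4 30.1 30.7]
-8 329 [30.6 31.3 32. ]
-4 326 [31.8 32.6 33.4]
0 339 [33.3 33.9 34.6]
4 386 [34.6 35.2 36. ]
8 405 [35.9 36.6 37.3]
12 411 [37.1 37.8 38.6]
16 488 [38.4 39.1 39.9]
20 1200 [31.7 35.9 39.3]
```

View pics/v9.png

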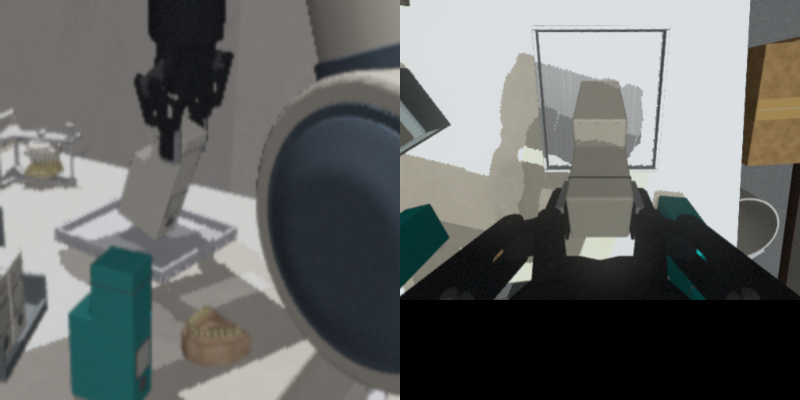

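The box hangs leaning over the tray, at (165,190) in the left crop, and its lower part is inside the tray walls. I lower until the front edge touches.

{"api": "jog_arm", "payload": {"rows": [{"gripper": 0.3,"tx": 0,"ty": 0,"tz": 4,"twist": 0},{"gripper": 0.3,"tx": 0,"ty": 0,"tz": 3,"twist": 0},{"gripper": 0.3,"tx": 0,"ty": 0,"tz": 1.5,"twist": 0},{"gripper": 0.3,"tx": 0,"ty": 0,"tz": 1,"twist": 0},{"gripper": 0.3,"tx": 0,"ty": 0,"tz": 0,"twist": 0}], "squeeze": 50}}

```text
time_s: 10.82
position: [0.415, -0.1221, 0.1045]
orientation: [0.997, -0.076, -0.0, -0.0]
wrist_force: [0.3, 0.9, -1.6]
gripper_width: 0.437
gripper_force: 56.2
```

{"api": "jog_arm", "payload": {"rows": [{"gripper": 0.3,"tx": 0,"ty": 0,"tz": 0.7,"twist": 0},{"gripper": 0.3,"tx": 0,"ty": 0,"tz": 0,"twist": 0}], "squeeze": 50}}

```text
time_s: 11.08
position: [0.415, -0.1221, 0.1039]
orientation: [0.997, -0.076, 0.0, 0.0]
wrist_force: [0.4, -0.7, 0.1]
gripper_width: 0.435
gripper_force: 56.2
```

{"api": "jog_arm", "payload": {"rows": [{"gripper": 0.3,"tx": 0,"ty": 0,"tz": 0.8,"twist": 0},{"gripper": 0.3,"tx": 0,"ty": 0,"tz": 0,"twist": 0}], "squeeze": 50}}

```text
time_s: 11.32
position: [0.415, -0.1222, 0.1033]
orientation: [0.997, -0.076, 0.0, 0.0]
wrist_force: [-1.3, 0.1, 7.9]
gripper_width: 0.437
gripper_force: 57.6
```

Contact at TCP z≈0.1035, as predicted. I loosen the grip and bring the top back along the arc, pressing lightly on the front edge.

{"api": "jog_arm", "payload": {"rows": [{"gripper": 0.3,"tx": 0,"ty": 0,"tz": 0,"twist": 0},{"gripper": 0.3,"tx": 3,"ty": 0,"tz": -0.3,"twist": 0},{"gripper": 0.3,"tx": 3,"ty": 0,"tz": -0.3,"twist": 0},{"gripper": 0.3,"tx": 3,"ty": 0,"tz": -0.3,"twist": 0},{"gripper": 0.3,"tx": 0,"ty": 0,"tz": 0,"twist": 0}], "squeeze": 22}}

```text
time_s: 11.95
position: [0.4242, -0.1236, 0.1039]
orientation: [0.997, -0.076, 0.0, 0.0]
wrist_force: [-0.6, 0.0, -0.2]
gripper_width: 0.437
gripper_force: 56.4
```

```bash
python3 lean.py wrist10.png | head -12
```

```text
t 11.95 p [ 424.2 -123.6  103.9] yaw -8.69 zax [ 0. -0. -1.] F [-0.6  0.  -0.2] M [ 0.02  0.03 -0.03] g 0.437 56.4
9561
-16 104 [28.6 29.2 29.6]
-12 300 [29.4 30.1 30.7]
-8 315 [30.6 31.3 32.1]
-4 336 [31.9 32.6 33.2]
0 341 [33.2 33.9 34.7]
4 388 [34.5 35.2 35.9]
8 397 [35.7 36.6 37.2]
12 425 [37.2 37.9 38.6]
16 481 [38.3 39.1 39.9]
20 1214 [31.5 35.8 39.3]
```

The box slid and did not pivot, and the grip force stayed at 56 N because it didn't follow the lower squeeze. I'll ease the fingers with a gripper target nearer the present width.

{"api": "jog_arm", "payload": {"rows": [{"gripper": 0.425,"tx": 0,"ty": 0,"tz": 0.3,"twist": 0},{"gripper": 0.425,"tx": 0,"ty": 0,"tz": 0,"twist": 0},{"gripper": 0.425,"tx": 0,"ty": 0,"tz": 0,"twist": 0}], "squeeze": 20}}

```text
time_s: 12.38
position: [0.4238, -0.1235, 0.1037]
orientation: [0.997, -0.076, -0.0, -0.0]
wrist_force: [-0.3, -0.1, -1.4]
gripper_width: 0.434
gripper_force: 56.4
```

{"api": "jog_arm", "payload": {"rows": [{"gripper": 0.44,"tx": 0,"ty": 0,"tz": 0,"twist": 0},{"gripper": 0.44,"tx": 0,"ty": 0,"tz": 0,"twist": 0}], "squeeze": 20}}

```text
time_s: 12.62
position: [0.4239, -0.1235, 0.1037]
orientation: [0.997, -0.076, -0.0, 0.0]
wrist_force: [-0.4, 0.1, -1.2]
gripper_width: 0.443
gripper_force: 27.5
```

{"api": "jog_arm", "payload": {"rows": [{"gripper": 0.44,"tx": 0,"ty": 0,"tz": 0.5,"twist": 0},{"gripper": 0.44,"tx": 0,"ty": 0,"tz": 0.5,"twist": 0},{"gripper": 0.44,"tx": 0,"ty": 0,"tz": 0,"twist": 0}], "squeeze": 20}}

```text
time_s: 13.0
position: [0.424, -0.1235, 0.1031]
orientation: [0.997, -0.076, 0.0, 0.0]
wrist_force: [-2.9, 0.5, 14.7]
gripper_width: 0.442
gripper_force: 28.9
```

```bash
python3 lean.py wrist11.png | head -12
```

```text
t 13.0 p [ 424.  -123.5  103.1] yaw -8.68 zax [ 0. -0. -1.] F [-2.9  0.5 14.7] M [0.21 0.59 0.03] g 0.442 28.9
9611
-16 134 [27.9 29.  29.6]
-12 302 [29.4 30.1 30.9]
-8 317 [30.8 31.4 32.2]
-4 344 [32.1 32.8 33.5]
0 341 [33.3 34.1 34.8]
4 381 [34.7 35.4 36.1]
8 397 [36.  36.7 37.4]
12 438 [37.3 38.  38.7]
16 476 [38.5 39.2 40. ]
20 1225 [31.4 35.9 39.4]
```

Pressing at about 15 N with the grip at about 28 N. Try the arc again.

{"api": "jog_arm", "payload": {"rows": [{"gripper": 0.44,"tx": 2,"ty": 0,"tz": -0.25,"twist": 0},{"gripper": 0.44,"tx": 2,"ty": 0,"tz": -0.25,"twist": 0},{"gripper": 0.44,"tx": 2,"ty": 0,"tz": -0.25,"twist": 0},{"gripper": 0.44,"tx": 0,"ty": 0,"tz": 0,"twist": 0}], "squeeze": 20}}

```text
time_s: 13.55
position: [0.4297, -0.1244, 0.1037]
orientation: [0.997, -0.076, -0.0, 0.0]
wrist_force: [-3.6, -0.3, 10.0]
gripper_width: 0.438
gripper_force: 28.6
```

```bash
python3 lean.py wrist12.png | head -12
```

```text
t 13.55 p [ 429.7 -124.4  103.7] yaw -8.68 zax [-0. -0. -1.] F [-3.6 -0.3 10. ] M [ 0.03  0.71 -0.01] g 0.438 28.6
9398
-16 133 [29.7 30.2 30.8]
-12 315 [30.5 31.2 31.7]
-8 326 [31.6 32.3 33. ]
-4 365 [32.6 33.3 34. ]
0 367 [33.8 34.4 35.2]
4 391 [34.9 35.6 36.3]
8 420 [36.  36.7 37.3]
12 444 [37.1 37.8 38.5]
16 483 [38.1 38.8 39.5]
20 1190 [31.4 36.1 39.2]
```

It pivots: the lean is down to 15°. Continuing.

{"api": "jog_arm", "payload": {"rows": [{"gripper": 0.44,"tx": 2.2,"ty": 0,"tz": -0.15,"twist": 0},{"gripper": 0.44,"tx": 2.2,"ty": 0,"tz": -0.15,"twist": 0},{"gripper": 0.44,"tx": 2.2,"ty": 0,"tz": -0.1,"twist": 0},{"gripper": 0.44,"tx": 2.2,"ty": 0,"tz": -0.1,"twist": 0},{"gripper": 0.44,"tx": 2.2,"ty": 0,"tz": 0,"twist": 0},{"gripper": 0.44,"tx": 2.2,"ty": 0,"tz": 0,"twist": 0},{"gripper": 0.44,"tx": 0,"ty": 0,"tz": 0,"twist": 0}], "squeeze": 20}}

```text
time_s: 14.48
position: [0.4429, -0.1264, 0.1042]
orientation: [0.997, -0.076, 0.0, 0.0]
wrist_force: [-1.1, 0.3, 6.9]
gripper_width: 0.441
gripper_force: 28.6
```

```bash
python3 lean.py wrist13.png | head -12
```

```text
t 14.47 p [ 442.9 -126.4  104.2] yaw -8.68 zax [ 0. -0. -1.] F [-1.1  0.3  6.9] M [ 0.03  0.46 -0.  ] g 0.441 28.6
8615
-16 124 [31.8 32.4 33. ]
-12 359 [32.5 33.2 33.7]
-8 388 [33.2 33.8 34.5]
-4 385 [33.9 34.5 35.1]
0 423 [34.5 35.1 35.8]
4 430 [35.2 35.8 36.4]
8 457 [35.8 36.4 37.1]
12 469 [36.5 37.2 37.8]
16 503 [37.2 37.8 38.4]
20 1030 [32.  36.8 38.4]
```

Lean is 9.6°. About 20 mm remain, with a slight drop at the end.

{"api": "jog_arm", "payload": {"rows": [{"gripper": 0.44,"tx": 2.5,"ty": 0,"tz": 0,"twist": 0},{"gripper": 0.44,"tx": 2.5,"ty": 0,"tz": 0.1,"twist": 0},{"gripper": 0.44,"tx": 2.5,"ty": 0,"tz": 0.1,"twist": 0},{"gripper": 0.44,"tx": 2.5,"ty": 0,"tz": 0.2,"twist": 0},{"gripper": 0.44,"tx": 2.5,"ty": 0,"tz": 0.2,"twist": 0},{"gripper": 0.44,"tx": 2.5,"ty": 0,"tz": 0.3,"twist": 0},{"gripper": 0.44,"tx": 0,"ty": 0,"tz": 0,"twist": 0}], "squeeze": 20}}

```text
time_s: 15.4
position: [0.4579, -0.1288, 0.1032]
orientation: [0.997, -0.076, 0.0, 0.0]
wrist_force: [-0.7, 0.8, 6.4]
gripper_width: 0.443
gripper_force: 28.9
```

```bash
python3 lean.py wrist14.png | head -12
```

```text
t 15.4 p [ 457.9 -128.8  103.2] yaw -8.69 zax [ 0. -0. -1.] F [-0.7  0.8  6.4] M [ 0.03  0.31 -0.01] g 0.443 28.9
6822
-16 52 [34.1 34.6 35.1]
-12 402 [34.7 35.3 35.9]
-8 424 [34.7 35.4 36. ]
-4 455 [35.  35.6 36.3]
0 463 [35.1 35.8 36.3]
4 481 [35.3 35.9 36.6]
8 486 [35.4 36.1 36.7]
12 501 [35.7 36.3 37. ]
16 533 [35.8 36.5 37.2]
20 652 [35.3 36.4 37.3]
```

{"api": "jog_arm", "payload": {"rows": [{"gripper": 0.44,"tx": 2,"ty": 0,"tz": 0.3,"twist": 0},{"gripper": 0.44,"tx": 2,"ty": 0,"tz": 0.2,"twist": 0},{"gripper": 0.44,"tx": 1,"ty": 0,"tz": 0.2,"twist": 0},{"gripper": 0.44,"tx": 0,"ty": 0,"tz": 0,"twist": 0}], "squeeze": 20}}

```text
time_s: 15.95
position: [0.4627, -0.1295, 0.1025]
orientation: [0.997, -0.076, 0.0, 0.0]
wrist_force: [-1.3, -0.3, 6.4]
gripper_width: 0.44
gripper_force: 29.2
```

```bash
python3 lean.py wrist15.png | head -12
```

```text
t 15.95 p [ 462.7 -129.5  102.5] yaw -8.69 zax [ 0. -0. -1.] F [-1.3 -0.3  6.4] M [-0.02  0.45 -0.05] g 0.44 29.2
6760
-16 57 [34.8 35.4 35.8]
-12 401 [35.3 35.9 36.6]
-8 455 [35.4 36.  36.7]
-4 451 [35.4 36.1 36.7]
0 479 [35.4 36.1 36.7]
4 491 [35.4 36.  36.6]
8 506 [35.4 36.  36.8]
12 522 [35.4 36.  36.7]
16 536 [35.3 36.1 36.7]
20 594 [35.1 36.  36.7]
```

The top is level within 0.2 mm over 32 mm, and z=0.1386 means the box stands on the tray floor. I release gradually and go straight up.

{"api": "jog_arm", "payload": {"rows": [{"gripper": 0.46,"tx": 0,"ty": 0,"tz": 0,"twist": 0},{"gripper": 0.55,"tx": 0,"ty": 0,"tz": 0,"twist": 0},{"gripper": 0.8,"tx": 0,"ty": 0,"tz": 0,"twist": 0},{"gripper": 1,"tx": 0,"ty": 0,"tz": 0,"twist": 0},{"gripper": 1,"tx": 0,"ty": 0,"tz": 0,"twist": 0},{"gripper": 1,"tx": 0,"ty": 0,"tz": 0,"twist": 0},{"gripper": 1,"tx": 0,"ty": 0,"tz": -10,"twist": 0},{"gripper": 1,"tx": 0,"ty": 0,"tz": -30,"twist": 0},{"gripper": 1,"tx": 0,"ty": 0,"tz": -40,"twist": 0},{"gripper": 1,"tx": 0,"ty": 0,"tz": -40,"twist": 0},{"gripper": 1,"tx": 0,"ty": 0,"tz": -30,"twist": 0},{"gripper": 1,"tx": 0,"ty": 0,"tz": 0,"twist": 0}]}}

```text
time_s: 17.5
position: [0.4636, -0.1298, 0.255]
orientation: [0.997, -0.076, 0.002, 0.001]
wrist_force: [0.8, -0.1, -0.4]
gripper_width: 1.001
gripper_force: 0.0
```

```bash
python3 - <<'E'
from h import *
st(); snap('scene','scene16.png');snap('wrist','wrist16.png')
a=np.zeros((400,400,3),np.uint8);a[:]=cv2.resize(cv2.imread('pics/scene16.png')[90:290,150:350],(400,400))
w=np.zeros((400,400,3),np.uint8);w[:300]=cv2.resize(cv2.imread('pics/wrist16.png'),(400,300));cv2.imwrite('pics/v16.png',np.hstack([a,w]))
E
```

```text
t 17.5 p [ 463.6 -129.8  255. ] yaw -8.69 zax [ 0.004 -0.002 -1.   ] F [ 0.8 -0.1 -0.4] M [-0.01 -0.02 -0.01] g 1.001 0.0
```

View pics/v16.png

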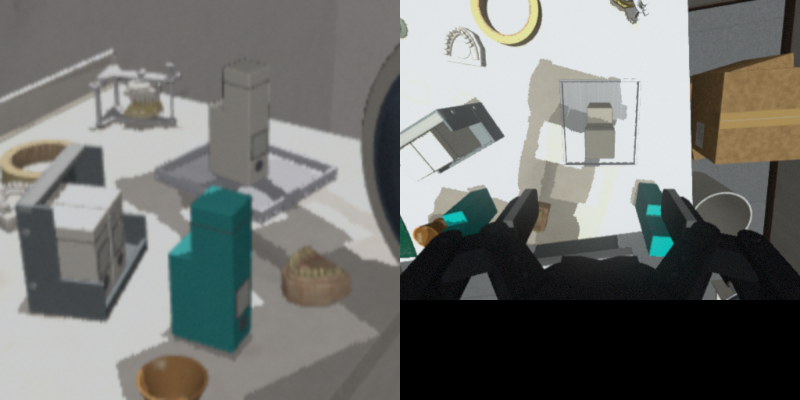

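The tall box stands upright inside the tray, at (240,120) on the left and (600,130) on the right. Both short boxes are standing in the rack at (90,235), and the gripper is clear. I'm handing it in.

```bash
python3 -c "
from station import ctrl
print(ctrl.sign_off())"
```

```text
the job is handed in; nothing more can be done
None
```

The tall box stands upright in the tray, set down and released, with both short boxes still standing in the rack. I handed the job in at about 17.5 s; the judging result was not shown.

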